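# Set out the slide-staining rack

### The job

Set out the staining rack for the next batch of slides; seen from the robot, each hole of its left and right columns gets one thing, standing upright on the rack's floor: the violet stain bottle with the black cap (the one beside the rack) directly left of the green slide-staining jar, the orange-capped bottle directly right of the jar, the blue-capped bottle directly left of the larger (waste) beaker, and the small beaker directly right of the waste beaker. The orange-capped bottle and the small beaker were left in the wrong holes, so clear a hole before you fill it. Never tip a bottle or a beaker over, leave the jar and the waste beaker in their middle holes, and do not disturb the timer, the tape roll or the pen.

Things in the scene. Friction and masses are not known exactly. Their poses are not given: they have to be found in the camera images.
- rack: fixed bottle rack: white deck 188 (x) x 276 mm (y), six round 72 mm holes, black floor plate, white end cheeks 41 mm tall. Origin: centre of underside; x to the far row, y to the left column, z up; turned up to 0.3 rad. Hole centres: x +44 (far row) or -44 mm (near), y +88 (left), 0 (middle), -88 mm (right). Floor 6 mm above the origin, deck top 32 mm
- staining_jar: green plastic slide-staining jar with five upright glass slides with white ends; 58 mm round foot, square body 46 x 42 mm, 86 mm tall over the slides. Origin: centre of its underside, z up. Stands in the middle hole of the far or the near row and stays there
- waste_beaker: the larger clear beaker (waste), 60 mm diameter, 78 mm tall. Origin: centre of its underside, z up. Stands in the other middle hole of the rack and stays there
- stain_bottle: clear bottle with violet stain and a black cap, 50 mm diameter, 85 mm tall, about 0.15 kg. Origin: centre of its underside, z up. The cap is 35 mm in diameter and takes up the top 18 mm: grip it there from above. Starts standing on the open bench left or right of the rack (a like bottle far right, behind the centrifuge, is not meant)
- blue_bottle: clear bottle with a pale content and a blue cap, 56 mm diameter, 97 mm tall, about 0.2 kg. Origin: centre of its underside, z up. The cap is 38 mm in diameter and takes up the top 18 mm: grip it there from above. Starts standing on the bench on the other side of the rack
- orange_bottle: clear bottle with a pale content and an orange cap, 56 mm diameter, 101 mm tall, about 0.2 kg. Origin: centre of its underside, z up. The cap is 38 mm in diameter and takes up the top 18 mm: grip it there from above. Starts in a left hole of the rack, far or near row
- small_beaker: the smaller clear beaker, empty, 48 mm diameter at the rim, 60 mm tall, about 0.05 kg. Origin: centre of its underside, z up. Grip it from above across the outside, close under the rim, so that the fingertips stay above the rack's deck. Starts in the other left hole of the rack
- timer: white bench timer, 62 x 66 x 18 mm, lying on the bench at the right front; bystander. Origin: centre of its underside
- tape_roll: roll of white labelling tape lying flat, 62 mm diameter, 20 mm tall, on the bench to the right; bystander. Origin: centre of its underside
- pen: white pen lying on the bench at the left front, 145 mm long (its y), 9 mm tall; bystander. Origin: centre of its underside
Not all that is in view belongs to the job. Leave any red look-alike of the orange_bottle alone.

How it is judged:
By the outcome, as a careful person would: the job done as asked, in the order asked, and still so for the second after the job is handed in, with the robot touching nothing.
It also fails if it takes over 112 s, if anything falls off the work surface, if the arm or the gripper's body presses on something with over 40 N, if the wrist force passes 120 N, or if a joint passes its speed limit or range.

### The arm

A 6-joint arm with a two-finger parallel gripper is mounted at the origin on a cart in front of the work surface, level with it; the furniture and walls round the work are solid. World frame = base frame: x ahead of the robot, y to its left, z up, the work surface at z = 0. Lengths are in m, angles in rad, forces in N, time in s.
With the tool pointing down it reaches from about 0.35 to 0.975 m from the base axis. Payload 4.9 kg.
Tool frame: the origin (TCP) lies at the very end of the fingers, on their centre line; the grasp point (between the pads) lies 19 mm behind it (pinch_z is the distance from the TCP to the grasp point, in m); z points along the fingers, y is the line along which they close (so a half turn about z gives the same grasp; the last joint's range is limited). The gripper opens to 85 mm and grips with 20 to 120 N. Pads are 22 mm wide; open, the fingers measure 114 mm over their backs; the gripper's body (76 mm by 85 mm) begins 54 mm behind the grasp point. The pads swing forward as they close: fully open they stand 13 mm farther back than shut.
Start: joints at [1.165, 0.053, 1.613, -0, 1.476, -0.119], TCP at [0.177, 0.599, 0.231] pointing down, gripper open.
Joint ranges: [-3.01, 3.01], [-1.01, 2.22], [0.06, 2.58], [-1.02, 4.17], [0.09, 2.62], [-3.14, 3.14]. Speed limits (rad/s): [2.57, 2.57, 3.14, 3.14, 3.14, 3.14].

### API

Orientations are given as a unit quaternion [w, x, y, z].
In Python, from plant import * gives the robot as it stands. The module is installed in compiled form; this text tells all that it offers.
- The arm moves only by the tool play_rows, never from a script. Its arguments are lists of equal length, an entry for each row: "linear": the shift along the world's x, y, z in m, a list of three; "turn": the turn about the world's z in degrees. A call has 1 to 8 rows; each row shifts and turns the commanded pose from where the row before left it; what a row does not reach is not made up. A row lasts 1/8 s, in which the tool goes at most 62.5 mm and 10.7 degrees, less where a joint would pass 70% of its speed; a pose out of reach is approached as far as the arm can. A call is refused whole if a number of a shift passes 0.0625 or a number of a turn 10.7, either way. A call with a gripper value outside its range is refused whole. "hand" is the finger opening in m, from 0 to 0.0854, set as the call begins (left out, the last holds). The fingers move at their own pace and stop on an object; the grip force is fixed at half the most. Time passes only in rows, so rows that do not move let the fingers close. It gives the time, the measured TCP pose, the force, the opening and the grip force at its end, in the units of the state.
- state(): the state, without advancing time (a new reading comes with each control period).
- grab_frame(name): name is "side" or "top"; returns the picture (384x512x3 uint8, red, green, blue); there is no depth.
- camera_info(name): a dict with "camera_matrix" (3x3 intrinsics, pixels), "origin" and "attitude" of the camera in the world. Camera axes: x right, y down, z forward; pixel columns grow to the right and rows downward; lengths in m; the calibration is good to about 2 mm. A picture is of the moment at which its call begins. camera_info takes no time and is no camera call.
- job_done(): hands the job in; it is judged then, once.
Trained networks look in the newest picture that a camera, given by its name, has taken for a name from the list of things; names that differ only in an ending like _2 or _b are one class to them, and where a whole thing is asked for, a point or a joint stands for the part that bears it (a point fixed in the world has none). Each returns a list of dicts, best first, with "p" (0 to 1); they miss things now and then, are a little off and sometimes report something else, mostly with a low value. They report only what shows in the picture. A call takes as long as a camera call. They do not tell look-alikes from the thing itself.
- trace(camera, thing): "region" (384x512 bool, what is visible of it) and "location" ([column, row] in pixels, amid what is visible of it).
The state is a dict: "time": time; "joint_pos": joint angles; "joint_vel": joint speeds; "joint_efforts": joint torques, N m; "tool_pos": TCP position; "tool_rot": TCP orientation; "contact_force": force on the tool from outside, world axes, zero at the start; "ft_torque": the same for the moment, N m; "gripper_width": opening from 0.0 (shut) to 1.0 (fully open); "grasp_force": force on a finger pad.
Only numpy, scipy, OpenCV 4.12 (cv2) and the standard library are available. Lean on these libraries where they do the work, as an engineer would, in place of code of your own. Each camera call takes 0.05 s, during which the arm holds its last target. There are 200 camera calls.

## Working session

There is one attempt and no reset: what is moved stays moved. The work goes in short steps, Python scripts to look and compute and a tool call to move; the robot and the scene stay as the last step left them, time stands still between calls to the robot, and variables do not carry over. Pictures are saved under pics/ and viewed, at most 14 in all, crops included, and the job is handed in when it is done.

Besides the shell and the picture viewer there is one more tool, called as name(argument=value, ...) on one line, values as JSON. play_rows: Moves the arm, as the interface text tells. Its arguments: {"type":"object","properties":{"linear":{"type":"array","items":{"type":"array","items":{"type":"number"}}},"turn":{"type":"array","items":{"type":"number"}},"hand":{"type":"number"}},"required":["linear","turn"]}

```bash
mkdir -p pics; python3 - <<'E'
from plant import *
import cv2,numpy as np
ims=[]
for c in("top","side"):
    im=grab_frame(c); cv2.imwrite(f"pics/{c}0.png",im[:,:,::-1])
    i=camera_info(c); print(c,np.round(i["camera_matrix"],1).tolist(),i["origin"],i["attitude"])
    for t in("rack","staining_jar","waste_beaker","stain_bottle","blue_bottle","orange_bottle","small_beaker","timer","tape_roll","pen"):
        for d in trace(c,t)[:3]:
            ys,xs=np.nonzero(d["region"])
            print(t,round(d["p"],2),np.round(d["location"]),(xs.min(),ys.min(),xs.max(),ys.max()) if len(xs) else None)
s=state();print(s["time"],s["tool_pos"],s["tool_rot"])
E
```

```text
top [[468.7, 0.0, 253.7], [0.0, 468.7, 187.7], [0.0, 0.0, 1.0]] [ 0.39552546 -0.01955086  1.39845324] [-0.02698256  0.70932098 -0.70422557  0.01421364]
rack 0.6 [291. 180.] (np.int64(231), np.int64(141), np.int64(337), np.int64(217))
staining_jar 0.51 [285. 164.] (np.int64(273), np.int64(154), np.int64(291), np.int64(174))
staining_jar 0.41 [258. 199.] (np.int64(250), np.int64(191), np.int64(264), np.int64(206))
waste_beaker 0.65 [285. 192.] (np.int64(276), np.int64(183), np.int64(296), np.int64(203))
stain_bottle 0.83 [377. 183.] (np.int64(366), np.int64(169), np.int64(387), np.int64(188))
blue_bottle 0.58 [120. 191.] (np.int64(110), np.int64(179), np.int64(133), np.int64(198))
orange_bottle 0.83 [211. 155.] (np.int64(199), np.int64(145), np.int64(220), np.int64(165))
orange_bottle 0.79 [230. 119.] (np.int64(221), np.int64(109), np.int64(239), np.int64(130))
orange_bottle 0.61 [248. 168.] (np.int64(241), np.int64(160), np.int64(261), np.int64(180))
small_beaker 0.5 [257. 200.] (np.int64(249), np.int64(190), np.int64(265), np.int64(208))
timer 0.62 [384. 251.] (np.int64(371), np.int6
[... 831 characters left out ...]
int64(254), np.int64(151), np.int64(265), np.int64(170))
blue_bottle 0.67 [264. 258.] (np.int64(254), np.int64(242), np.int64(273), np.int64(275))
orange_bottle 0.81 [207. 205.] (np.int64(201), np.int64(190), np.int64(216), np.int64(219))
orange_bottle 0.65 [252. 192.] (np.int64(244), np.int64(181), np.int64(258), np.int64(205))
orange_bottle 0.62 [239. 216.] (np.int64(229), np.int64(198), np.int64(245), np.int64(228))
small_beaker 0.74 [274. 196.] (np.int64(268), np.int64(188), np.int64(279), np.int64(203))
pen 0.55 [303. 256.] (np.int64(300), np.int64(247), np.int64(305), np.int64(270))
1.1 [0.17678855 0.59944414 0.2312969 ] [-1.46852994e-06  1.42904820e-01  9.89736436e-01 -1.45932414e-05]
```

View pics/top0.png

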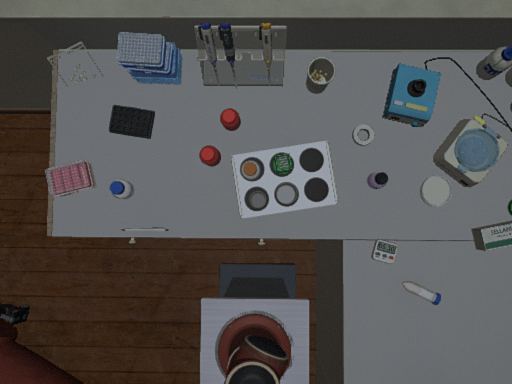

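View pics/side0.png

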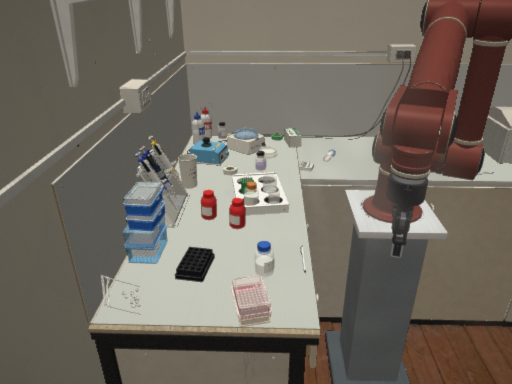

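The top picture shows: jar in the far-middle hole (282,164), waste beaker near-middle (287,194), orange-capped bottle far-left (251,169), small beaker near-left (257,199), right holes empty (312,160) and (316,189). Stain bottle candidates: the one beside the rack at (380,180), and the like one at far right (510,100). Only the first is beside the rack. Orange candidates: (251,169) in the rack; (209,155) and (230,119) are red look-alikes on the bench. Blue-capped bottle at (119,188). I'll measure and confirm in one crop.

```bash
cat > h.py <<'E'
import cv2,numpy as np
from plant import *
from scipy.spatial.transform import Rotation as R
def cam(c):
    i=camera_info(c); q=np.array(i["attitude"]); return np.array(i["camera_matrix"]),np.array(i["origin"]),R.from_quat(q[[1,2,3,0]]).as_matrix()
def ray(c,px,z):
    K,o,A=cam(c); d=A@np.linalg.solve(K,[px[0],px[1],1]); return o+d*(z-o[2])/d[2]
def proj(c,P):
    K,o,A=cam(c); p=(np.atleast_2d(P)-o)@A@K.T; return p[:,:2]/p[:,2:]
def ring(c,xyz,r):
    a=np.linspace(0,2*np.pi,40); return proj(c,np.c_[xyz[0]+r*np.cos(a),xyz[1]+r*np.sin(a),np.full(40,xyz[2])])
def blob(im,box,f):
    x0,y0,x1,y1=box; m=f(cv2.cvtColor(im,cv2.COLOR_RGB2HSV)[y0:y1,x0:x1].astype(int)).astype(np.uint8)
    n,l,s,ce=cv2.connectedComponentsWithStats(m); k=1+np.argmax(s[1:,4]); return ce[k]+[x0,y0],s[k,2:5]
E
python3 - <<'E'
from h import *
im=cv2.imread("pics/top0.png")[:,:,::-1].copy(); H=cv2.cvtColor(im,cv2.COLOR_RGB2HSV)
w=((H[:,:,2]>200)&(H[:,:,1]<40)).astype(np.uint8); w[:,:225]=0;w[:,342:]=0;w[:138]=0;w[222:]=0
print("white",w.sum())
c=max(cv2.findContours(w,cv2.RETR_EXTERNAL,2)[0],key=cv2.contourArea)[:,0]
P=np.array([ray("top",p,.036)[:2] for p in c],np.float32)
r=cv2.minAreaRect(P); print(r)
o,s=blob(im,(238,155,264,182),lambda h:(h[...,0]<16)&(h[...,1]>130)&(h[...,2]>80));print("orange",o,s,ray("top",o,.107))
b,s=blob(im,(105,175,136,202),lambda h:(abs(h[...,0]-115)<15)&(h[...,1]>120));print("blue",b,s,ray("top",b,.097))
k,s=blob(im,(362,165,392,192),lambda h:h[...,2]<50);print("black",k,s,ray("top",k,.085))
ctr=np.array(r[0]); 
ang=np.deg2rad(r[2]); yaw=(ang+np.pi/4)%(np.pi/2)-np.pi/4; print("yaw",yaw)
ca,sa=np.cos(yaw),np.sin(yaw)
S=6; ov=cv2.resize(im[130:230,225:395],None,fx=4.7,fy=4.7,interpolation=cv2.INTER_CUBIC)
def dr(pts,col): cv2.polylines(ov,[np.int32(np.round((pts+0.5-[225,130])*4.7))],True,col,1)
for n,x,y in[("FL",44,88),("FM",44,0),("FR",44,-88),("NL",-44,88),("NM",-44,0),("NR",-44,-88)]:
    h=ctr+np.array([ca*x-sa*y,sa*x+ca*y])/1000; print(n,h.round(4)); dr(ring("top",[*h,.032],.036),(255,0,0))
    if n=="NL": dr(ring("top",[*h,.066],.024),(0,255,0))
dr(ring("top",ray("top",o,.107),.019),(0,0,255));dr(ring("top",ray("top",k,.085),.0175),(255,255,0))
cv2.imwrite("pics/ov.png",ov[:,:,::-1])
E
```

```text
white 0Traceback (most recent call last):
  File "<stdin>", line 5, in <module>
ValueError: max() iterable argument is empty
```

```bash
cat > m.py <<'E'
from h import *
im=cv2.imread("pics/top0.png")[:,:,::-1].copy(); H=cv2.cvtColor(im,cv2.COLOR_RGB2HSV)
bench=int(np.median(H[215:235,180:225,2])); deck=int(np.median(H[172:182,285:310,2])); print(bench,deck)
w=(H[:,:,2]>(bench+deck)/2).astype(np.uint8); w[:,:225]=0;w[:,342:]=0;w[:138]=0;w[222:]=0
c=max(cv2.findContours(w,cv2.RETR_EXTERNAL,2)[0],key=cv2.contourArea)[:,0]
P=np.array([ray("top",p,.036)[:2] for p in c],np.float32)
r=cv2.minAreaRect(P); print(r)
def tb(n,*a):
    try: o,s=blob(im,*a[:2]);print(n,o,s,ray("top",o,a[2]));return o
    except Exception as e: print(n,e); return np.zeros(2)
o=tb("orange",(238,155,264,182),lambda h:(h[...,0]<16)&(h[...,1]>130)&(h[...,2]>60),.107)
b=tb("blue",(105,175,136,202),lambda h:(abs(h[...,0]-115)<15)&(h[...,1]>120),.097)
k=tb("black",(362,165,392,192),lambda h:h[...,2]<40,.085)
ctr=np.array(r[0]); 
ang=np.deg2rad(r[2]); yaw=(ang+np.pi/4)%(np.pi/2)-np.pi/4; print("yaw",yaw)
ca,sa=np.cos(yaw),np.sin(yaw)
ov=cv2.resize(im[130:230,225:395],None,fx=4.7,fy=4.7,interpolation=cv2.INTER_CUBIC)
ov=np.clip(ov.astype(int)*1.5,0,255).astype(np.uint8)
def dr(pts,col): cv2.polylines(ov,[np.int32(np.round((pts+0.5-[225,130])*4.7))],True,col,1)
for n,x,y in[("FL",44,88),("FM",44,0),("FR",44,-88),("NL",-44,88),("NM",-44,0),("NR",-44,-88)]:
    h=ctr+np.array([ca*x-sa*y,sa*x+ca*y])/1000; print(n,h.round(4)); dr(ring("top",[*h,.032],.036),(255,0,0))
    if n=="NL": dr(ring("top",[*h,.066],.024),(0,255,0))
dr(ring("top",ray("top",o,.107),.019),(0,0,255));dr(ring("top",ray("top",k,.085),.0175),(255,255,0))
cv2.imwrite("pics/ov.png",ov[:,:,::-1])
E
python3 m.py
```

```text
115 166
((0.5007162094116211, -0.08202169835567474), (0.18726709485054016, 0.2848542034626007), 9.201559066772461)
orange [249.56779661 168.56779661] [ 12  12 118] [0.52362751 0.01580607 0.107     ]
blue [116.44117647 187.46323529] [ 14  12 136] [0.46933806 0.38809164 0.097     ]
black [380.83035714 178.08035714] [ 13  11 112] [ 0.50127776 -0.35114027  0.085     ]
yaw 0.16059750203191614
FL [0.5301 0.0119]
FM [ 0.5442 -0.075 ]
FR [ 0.5582 -0.1619]
NL [ 0.4432 -0.0022]
NM [ 0.4573 -0.0891]
NR [ 0.4714 -0.1759]
```

View pics/ov.png

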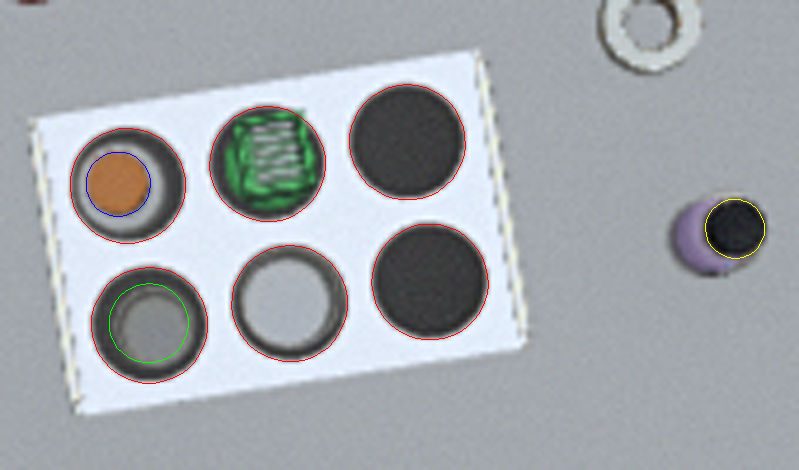

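The overlay confirms it. The deck and hole rings fit (crop holes FR (407,142), NR (430,281)). The orange cap is at crop (118,184). The black-capped violet bottle beside the rack is at (735,228), and the other like bottle is well off to the right. Going to the orange bottle first.

play_rows(linear=[[0.0217, -0.0365, 0], [0.0217, -0.0365, 0], [0.0217, -0.0365, 0], [0.0217, -0.0365, 0], [0.0217, -0.0365, 0], [0.0217, -0.0365, 0], [0.0217, -0.0365, 0], [0.0217, -0.0365, 0]], turn=[1.6, 1.6, 1.6, 1.6, 1.6, 1.6, 1.6, 1.6], hand=0.065)

```text
time: 2.1
tool_pos: [0.351, 0.3063, 0.2316]
tool_rot: [0.0, 0.031, 1.0, 0.0]
contact_force: [-1.1, 0.7, -0.2]
gripper_width: 0.76
grasp_force: 0.0
```

play_rows(linear=[[0.0217, -0.0365, 0], [0.0217, -0.0365, 0], [0.0217, -0.0365, 0], [0.0217, -0.0365, 0], [0.0217, -0.0365, 0], [0.0217, -0.0365, 0], [0.0217, -0.0365, 0], [0.0217, -0.0365, 0]], turn=[1.6, 1.6, 1.6, 1.6, 1.6, 1.6, 1.6, 1.6])

```text
time: 3.1
tool_pos: [0.5246, 0.0141, 0.2315]
tool_rot: [0.0, -0.08, 0.997, 0.0]
contact_force: [0.4, -1.0, -0.2]
gripper_width: 0.767
grasp_force: 0.0
```

play_rows(linear=[[0, 0, -0.03], [0, 0, -0.03], [0, 0, -0.03], [0, 0, 0], [0, 0, 0]], turn=[0, 0, 0, 0, 0])

```text
time: 3.72
tool_pos: [0.5247, 0.0154, 0.1426]
tool_rot: [0.001, -0.08, 0.997, -0.0]
contact_force: [0.5, -0.1, -0.1]
gripper_width: 0.761
grasp_force: 0.0
```

play_rows(linear=[[0, 0, -0.02], [0, 0, -0.02], [0, 0, -0.016], [0, 0, 0]], turn=[0, 0, 0, 0])

```text
time: 4.22
tool_pos: [0.5228, 0.0156, 0.0835]
tool_rot: [-0.002, -0.08, 0.997, 0.0]
contact_force: [0.0, -0.1, -0.2]
gripper_width: 0.765
grasp_force: 0.0
```

play_rows(linear=[[0, 0, 0], [0, 0, 0], [0, 0, 0], [0, 0, 0], [0, 0, 0]], turn=[0, 0, 0, 0, 0], hand=0.0)

```text
time: 4.85
tool_pos: [0.5249, 0.0152, 0.0867]
tool_rot: [0.001, -0.08, 0.997, -0.0]
contact_force: [-0.8, -0.9, 4.8]
gripper_width: 0.453
grasp_force: 55.4
```

play_rows(linear=[[0, 0, 0.015], [0, 0, 0.035], [0, 0, 0.035], [0, 0, 0.035], [0, 0, 0]], turn=[0, 0, 0, 0, 0])

```text
time: 5.48
tool_pos: [0.5258, 0.0155, 0.2091]
tool_rot: [0.003, -0.08, 0.997, -0.0]
contact_force: [0.1, -0.0, -2.0]
gripper_width: 0.45
grasp_force: 53.7
```

play_rows(linear=[[0.0057, -0.0295, 0], [0.0057, -0.0295, 0], [0.0057, -0.0295, 0], [0.0057, -0.0295, 0], [0.0057, -0.0295, 0], [0.0057, -0.0295, 0], [0, 0, 0], [0, 0, 0]], turn=[0, 0, 0, 0, 0, 0, 0, 0])

```text
time: 6.48
tool_pos: [0.5573, -0.1608, 0.2036]
tool_rot: [-0.001, -0.08, 0.997, 0.001]
contact_force: [1.3, -0.2, -1.8]
gripper_width: 0.447
grasp_force: 53.9
```

play_rows(linear=[[0, -0.001, -0.03], [0, 0, -0.03], [0, 0, -0.025], [0, 0, -0.015], [0, 0, -0.01], [0, 0, -0.005], [0, 0, -0.003], [0, 0, 0]], turn=[0, 0, 0, 0, 0, 0, 0, 0])

```text
time: 7.48
tool_pos: [0.5585, -0.1627, 0.0878]
tool_rot: [0.0, -0.08, 0.997, -0.0]
contact_force: [0.6, 0.2, -2.5]
gripper_width: 0.448
grasp_force: 53.9
```

play_rows(linear=[[0, 0, -0.001], [0, 0, -0.001], [0, 0, 0], [0, 0, 0]], turn=[0, 0, 0, 0])

```text
time: 7.98
tool_pos: [0.559, -0.1628, 0.0868]
tool_rot: [0.001, -0.08, 0.997, -0.0]
contact_force: [-1.6, 0.4, 6.1]
gripper_width: 0.448
grasp_force: 56.3
```

play_rows(linear=[[0, 0, 0], [0, 0, 0], [0, 0, 0], [0, 0, 0.02], [0, 0, 0.04], [0, 0, 0.05], [0, 0, 0]], turn=[0, 0, 0, 0, 0, 0, 0], hand=0.06)

```text
time: 8.85
tool_pos: [0.5615, -0.1639, 0.2031]
tool_rot: [0.005, -0.08, 0.997, -0.003]
contact_force: [-0.3, 0.6, 0.2]
gripper_width: 0.699
grasp_force: 0.0
```

play_rows(linear=[[-0.0096, -0.0315, 0], [-0.0096, -0.0315, 0], [-0.0096, -0.0315, 0], [-0.0096, -0.0315, 0], [-0.0096, -0.0315, 0], [-0.0096, -0.0315, 0], [0, 0, 0], [0, 0, 0]], turn=[0, 0, 0, 0, 0, 0, 0, 0])

```text
time: 9.85
tool_pos: [0.5006, -0.351, 0.1952]
tool_rot: [-0.0, -0.08, 0.997, 0.0]
contact_force: [0.5, 0.5, 0.0]
gripper_width: 0.701
grasp_force: 0.0
```

```bash
python3 - <<'E'
from h import *
im=grab_frame("top"); cv2.imwrite("pics/top1.png",cv2.resize(im[110:240,190:440],None,fx=3.2,fy=3.2,interpolation=cv2.INTER_CUBIC)[:,:,::-1])
o,s=blob(im,(295,135,330,180),lambda h:(h[...,0]<16)&(h[...,1]>130)&(h[...,2]>60));print(o,s,ray("top",o,.107)); print(state()["tool_pos"])
E
```

```text
[313.66393443 157.17213115] [ 12  13 122] [ 0.55632011 -0.16120985  0.107     ]
[ 0.50073837 -0.35073313  0.19520911]
```

View pics/top1.png

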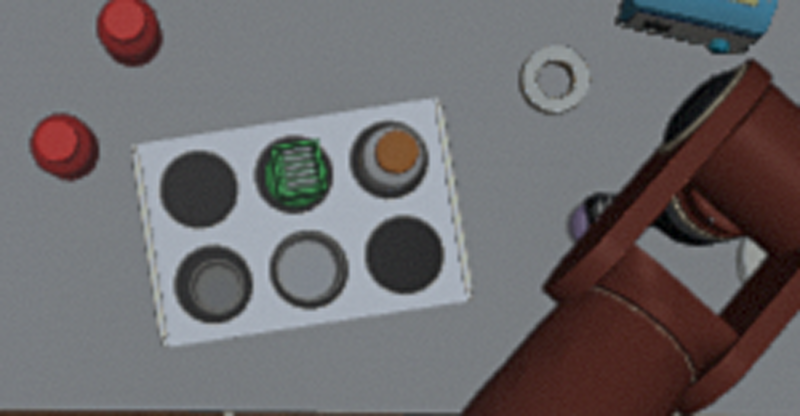

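The orange bottle stands upright in the far-right hole (crop (395,150)), and the far-left hole (198,188) is clear. The gripper is above the stain bottle (crop (590,220)), partly hidden by the arm.

play_rows(linear=[[0, 0, -0.03], [0, 0, -0.03], [0, 0, -0.03], [0, 0, -0.02], [0, 0, -0.015], [0, 0, -0.006], [0, 0, 0], [0, 0, 0]], turn=[0, 0, 0, 0, 0, 0, 0, 0])

```text
time: 10.9
tool_pos: [0.5012, -0.3522, 0.0655]
tool_rot: [0.001, -0.08, 0.997, -0.001]
contact_force: [0.1, 0.3, 0.2]
gripper_width: 0.703
grasp_force: 0.0
```

play_rows(linear=[[0, 0, 0], [0, 0, 0], [0, 0, 0], [0, 0, 0], [0, 0, 0]], turn=[0, 0, 0, 0, 0], hand=0.0)

```text
time: 11.52
tool_pos: [0.502, -0.3536, 0.0668]
tool_rot: [0.002, -0.08, 0.997, -0.002]
contact_force: [0.6, -2.4, 5.6]
gripper_width: 0.41
grasp_force: 52.0
```

play_rows(linear=[[0, 0, 0.01], [0, 0, 0.03], [0, 0, 0.035], [0, 0, 0.035], [0, 0, 0.035], [0, 0, 0]], turn=[0, 0, 0, 0, 0, 0])

```text
time: 12.28
tool_pos: [0.5017, -0.3522, 0.2125]
tool_rot: [0.002, -0.08, 0.997, -0.002]
contact_force: [-0.3, 0.1, -1.4]
gripper_width: 0.391
grasp_force: 58.1
```

play_rows(linear=[[0.0024, 0.0304, 0], [0.0024, 0.0304, 0], [0.0024, 0.0304, 0], [0.0024, 0.0304, 0], [0.0024, 0.0304, 0], [0.0024, 0.0304, 0]], turn=[0, 0, 0, 0, 0, 0])

```text
time: 13.02
tool_pos: [0.5135, -0.1673, 0.206]
tool_rot: [-0.002, -0.08, 0.997, 0.002]
contact_force: [-0.4, 0.0, -2.5]
gripper_width: 0.392
grasp_force: 57.2
```

play_rows(linear=[[0.0024, 0.0304, 0], [0.0024, 0.0304, 0], [0.0024, 0.0304, 0], [0.0024, 0.0304, 0], [0.0024, 0.0304, 0], [0.0024, 0.0304, 0], [0, 0, 0], [0, 0, 0]], turn=[0, 0, 0, 0, 0, 0, 0, 0])

```text
time: 14.02
tool_pos: [0.5284, 0.0131, 0.2074]
tool_rot: [-0.002, -0.08, 0.997, 0.0]
contact_force: [-1.2, -0.1, -3.2]
gripper_width: 0.389
grasp_force: 60.2
```

play_rows(linear=[[0.001, -0.001, -0.03], [0, 0, -0.03], [0, 0, -0.03], [0, 0, -0.02], [0, 0, -0.012], [0, 0, -0.006], [0, 0, 0], [0, 0, 0]], turn=[0, 0, 0, 0, 0, 0, 0, 0])

```text
time: 15.02
tool_pos: [0.5312, 0.0122, 0.0824]
tool_rot: [0.001, -0.08, 0.997, -0.0]
contact_force: [-0.5, -0.5, -2.3]
gripper_width: 0.389
grasp_force: 60.2
```

play_rows(linear=[[0, 0, -0.002], [0, 0, -0.002], [0, 0, 0], [0, 0, 0]], turn=[0, 0, 0, 0])

```text
time: 15.52
tool_pos: [0.5304, 0.0123, 0.0773]
tool_rot: [0.0, -0.08, 0.997, 0.0]
contact_force: [0.3, 0.2, -2.0]
gripper_width: 0.392
grasp_force: 60.2
```

play_rows(linear=[[0, 0, -0.0015], [0, 0, -0.0015], [0, 0, -0.001], [0, 0, 0], [0, 0, 0]], turn=[0, 0, 0, 0, 0])

```text
time: 16.15
tool_pos: [0.5317, 0.0123, 0.0751]
tool_rot: [0.001, -0.08, 0.997, -0.0]
contact_force: [-1.1, 1.0, 5.7]
gripper_width: 0.386
grasp_force: 61.9
```

play_rows(linear=[[0, 0, 0], [0, 0, 0], [0, 0, 0], [0, 0, 0.02], [0, 0, 0.03], [0, 0, 0.03], [0, 0, 0]], turn=[0, 0, 0, 0, 0, 0, 0], hand=0.07)

```text
time: 17.02
tool_pos: [0.5323, 0.012, 0.1562]
tool_rot: [0.003, -0.08, 0.997, -0.001]
contact_force: [0.4, 0.2, 0.3]
gripper_width: 0.823
grasp_force: 0.0
```

play_rows(linear=[[-0.022, -0.0045, 0], [-0.022, -0.0045, 0], [-0.022, -0.0045, 0], [-0.022, -0.0045, 0], [0, 0, 0], [0, 0, 0]], turn=[0, 0, 0, 0, 0, 0])

```text
time: 17.77
tool_pos: [0.4425, -0.0057, 0.1526]
tool_rot: [-0.0, -0.08, 0.997, 0.0]
contact_force: [-0.5, 0.4, 0.1]
gripper_width: 0.82
grasp_force: 0.0
```

```bash
python3 - <<'E'
from h import *
im=grab_frame("side"); cv2.imwrite("pics/side1.png",cv2.resize(im[140:240,210:320],None,fx=5.4,fy=5.4,interpolation=cv2.INTER_CUBIC)[:,:,::-1])
im=grab_frame("top"); cv2.imwrite("pics/top2.png",cv2.resize(im[130:230,220:345],None,fx=5,fy=5,interpolation=cv2.INTER_CUBIC)[:,:,::-1])
for p in [(257.5,199.6)]: print(ray("top",p,.008)) 
print(state()["tool_pos"])
E
```

```text
[ 0.44112369 -0.0057918   0.008     ]
[ 0.44282182 -0.00566826  0.15300975]
```

View pics/side1.png

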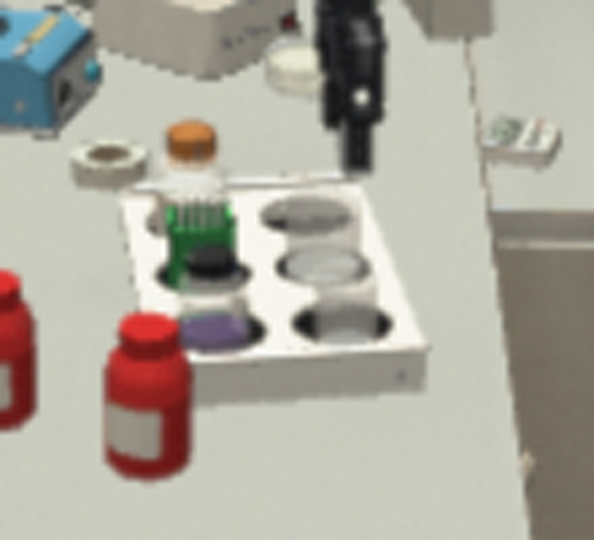

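The stain bottle stands in the far-left hole (crop (215,300)) and the orange bottle in far-right (190,160). The small beaker is in near-left (345,325), with the gripper above it at (355,165).

play_rows(linear=[[-0.0005, 0, 0], [0, 0, -0.03], [0, 0, -0.03], [0, 0, -0.02], [0, 0, -0.015], [0, 0, -0.01], [0, 0, -0.003], [0, 0, 0]], turn=[0, 0, 0, 0, 0, 0, 0, 0], hand=0.061)

```text
time: 18.88
tool_pos: [0.4423, -0.0058, 0.0457]
tool_rot: [0.0, -0.08, 0.997, -0.0]
contact_force: [-0.2, -1.2, 0.4]
gripper_width: 0.713
grasp_force: 0.0
```

play_rows(linear=[[0, 0, 0], [0, 0, 0], [0, 0, 0], [0, 0, 0]], turn=[0, 0, 0, 0], hand=0.044)

```text
time: 19.38
tool_pos: [0.443, -0.006, 0.0465]
tool_rot: [0.001, -0.08, 0.997, -0.0]
contact_force: [0.3, 0.1, 5.2]
gripper_width: 0.533
grasp_force: 61.8
```

play_rows(linear=[[0, 0, 0.01], [0, 0, 0.03], [0, 0, 0.035], [0, 0, 0.035], [0, 0, 0], [0, 0, 0]], turn=[0, 0, 0, 0, 0, 0])

```text
time: 20.12
tool_pos: [0.4411, -0.0055, 0.1541]
tool_rot: [-0.001, -0.08, 0.997, 0.0]
contact_force: [0.5, -0.3, -1.8]
gripper_width: 0.53
grasp_force: 61.5
```

play_rows(linear=[[0.0047, -0.0283, 0], [0.0047, -0.0283, 0], [0.0047, -0.0283, 0], [0.0047, -0.0283, 0], [0.0047, -0.0283, 0], [0.0047, -0.0283, 0], [0, 0, 0], [0, 0, 0]], turn=[0, 0, 0, 0, 0, 0, 0, 0])

```text
time: 21.12
tool_pos: [0.4691, -0.1746, 0.1536]
tool_rot: [-0.001, -0.08, 0.997, 0.001]
contact_force: [-0.3, 0.4, -1.2]
gripper_width: 0.533
grasp_force: 61.6
```

```bash
python3 - <<'E'
from h import *
im=grab_frame("side"); cv2.imwrite("pics/side2.png",cv2.resize(im[130:230,210:320],None,fx=5.4,fy=5.4,interpolation=cv2.INTER_CUBIC)[:,:,::-1])
s=state();print(s["tool_pos"],s["gripper_width"])
E
```

```text
[ 0.469334   -0.17449957  0.15400239] 0.5332733150145803
```

View pics/side2.png

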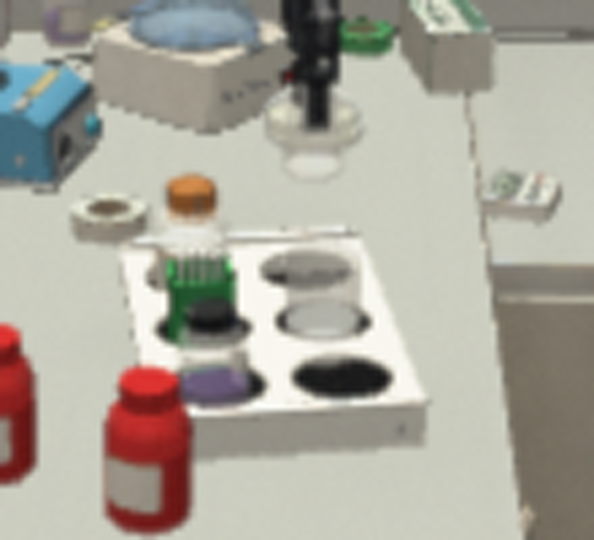

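The small beaker hangs upright from the gripper (crop (315,150)) and the near-left hole (343,377) is clear. Lowering it into near-right.

play_rows(linear=[[0.001, -0.001, -0.02], [0, 0, -0.03], [0, 0, -0.025], [0, 0, -0.015], [0, 0, -0.008], [0, 0, -0.004], [0, 0, 0], [0, 0, 0]], turn=[0, 0, 0, 0, 0, 0, 0, 0])

```text
time: 22.18
tool_pos: [0.4717, -0.1769, 0.0542]
tool_rot: [0.001, -0.08, 0.997, -0.0]
contact_force: [-0.1, -0.3, -1.1]
gripper_width: 0.534
grasp_force: 61.6
```

play_rows(linear=[[0, 0, -0.0015], [0, 0, -0.0015], [0, 0, 0], [0, 0, 0]], turn=[0, 0, 0, 0])

```text
time: 22.68
tool_pos: [0.4711, -0.1766, 0.0503]
tool_rot: [-0.0, -0.08, 0.997, 0.0]
contact_force: [0.5, 0.4, -0.1]
gripper_width: 0.533
grasp_force: 61.6
```

play_rows(linear=[[0, 0, -0.0015], [0, 0, -0.0015], [0, 0, 0], [0, 0, 0]], turn=[0, 0, 0, 0])

```text
time: 23.18
tool_pos: [0.4711, -0.1765, 0.0473]
tool_rot: [-0.0, -0.08, 0.997, 0.0]
contact_force: [0.4, 1.2, -0.7]
gripper_width: 0.531
grasp_force: 61.6
```

play_rows(linear=[[0, 0, -0.001], [0, 0, -0.0007], [0, 0, 0], [0, 0, 0]], turn=[0, 0, 0, 0])

```text
time: 23.68
tool_pos: [0.4716, -0.1767, 0.0466]
tool_rot: [0.0, -0.08, 0.997, -0.0]
contact_force: [-1.5, 1.8, 5.5]
gripper_width: 0.533
grasp_force: 62.1
```

play_rows(linear=[[0, 0, 0], [0, 0, 0], [0, 0, 0], [0, 0, 0.025], [0, 0, 0.04], [0, 0, 0.05], [0, 0, 0.05], [0, 0, 0]], turn=[0, 0, 0, 0, 0, 0, 0, 0], hand=0.061)

```text
time: 24.68
tool_pos: [0.4737, -0.1779, 0.2163]
tool_rot: [0.004, -0.08, 0.997, -0.003]
contact_force: [0.6, 0.6, -0.6]
gripper_width: 0.714
grasp_force: 0.0
```

play_rows(linear=[[0, 0.0353, 0], [0, 0.0353, 0], [0, 0.0353, 0], [0, 0.0353, 0], [0, 0.0353, 0], [0, 0.0353, 0], [0, 0.0353, 0], [0, 0.0353, 0]], turn=[0, 0, 0, 0, 0, 0, 0, 0])

```text
time: 25.68
tool_pos: [0.4703, 0.1069, 0.2091]
tool_rot: [-0.001, -0.08, 0.997, -0.0]
contact_force: [0.6, 0.2, 0.1]
gripper_width: 0.716
grasp_force: 0.0
```

play_rows(linear=[[0, 0.0353, 0], [0, 0.0353, 0], [0, 0.0353, 0], [0, 0.0353, 0], [0, 0.0353, 0], [0, 0.0353, 0], [0, 0.0353, 0], [0, 0.0353, 0]], turn=[0, 0, 0, 0, 0, 0, 0, 0])

```text
time: 26.68
tool_pos: [0.4704, 0.389, 0.2088]
tool_rot: [-0.001, -0.08, 0.997, -0.001]
contact_force: [1.3, -0.1, 0.3]
gripper_width: 0.712
grasp_force: 0.0
```

play_rows(linear=[[-0.002, 0, -0.03], [0, 0, -0.03], [0, 0, -0.025], [0, 0, 0], [0, 0, 0]], turn=[0, 0, 0, 0, 0])

```text
time: 27.3
tool_pos: [0.4693, 0.3883, 0.1259]
tool_rot: [0.0, -0.08, 0.997, 0.0]
contact_force: [0.4, -0.6, -0.2]
gripper_width: 0.714
grasp_force: 0.0
```

```bash
python3 - <<'E'
from h import *
im=grab_frame("side"); im2=grab_frame("top")
a=cv2.resize(im[140:280,200:320],(480,560),interpolation=cv2.INTER_CUBIC);b=cv2.resize(im2[130:230,230:345],(320,278),interpolation=cv2.INTER_CUBIC)
o=np.zeros((560,800,3),np.uint8);o[:,:480]=a;o[:278,480:]=b;cv2.imwrite("pics/c3.png",o[:,:,::-1])
print(state()["tool_pos"])
E
```

```text
[0.4699321  0.38873604 0.12720122]
```

View pics/c3.png

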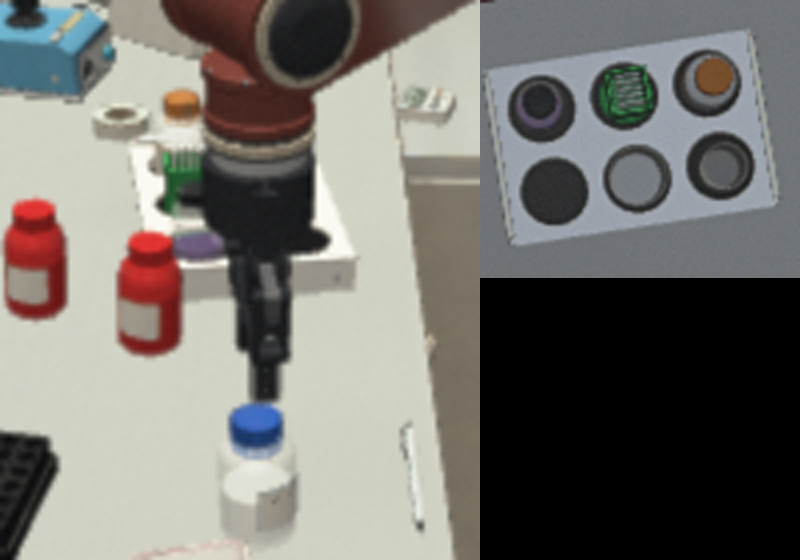

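```bash
python3 - <<'E'
from h import *
im=grab_frame("side")
b,s=blob(im,(250,235,280,260),lambda h:(abs(h[...,0]-112)<15)&(h[...,1]>120));print(b,s,proj("side",[.469,.388,.09]),proj("side",[.4699,.3887,.127]),ray("side",b,.09))
E
```

```text
[263.54054054 245.98198198] [ 12  11 111] [[264.18977028 245.06025557]] [[263.91372095 234.21571828]] [0.47074576 0.39264273 0.09      ]
```

The side view agrees with the top view to about 2 mm. All three placed items stand upright in their holes in the top crop (stain (540,100), orange (714,76), small beaker (720,165)). Gripping the blue cap.

play_rows(linear=[[0, 0, -0.02], [0, 0, -0.018], [0, 0, -0.008], [0, 0, -0.004], [0, 0, 0], [0, 0, 0]], turn=[0, 0, 0, 0, 0, 0])

```text
time: 28.2
tool_pos: [0.4695, 0.3885, 0.0763]
tool_rot: [0.001, -0.08, 0.997, 0.0]
contact_force: [0.8, 0.0, -0.6]
gripper_width: 0.719
grasp_force: 0.0
```

play_rows(linear=[[0, 0, 0], [0, 0, 0], [0, 0, 0], [0, 0, 0], [0, 0, 0]], turn=[0, 0, 0, 0, 0], hand=0.0)

```text
time: 28.82
tool_pos: [0.4698, 0.3892, 0.077]
tool_rot: [0.001, -0.08, 0.997, 0.001]
contact_force: [-1.5, 2.9, 4.4]
gripper_width: 0.453
grasp_force: 55.7
```

play_rows(linear=[[0, 0, 0.01], [0, 0, 0.03], [0, 0, 0.035], [0, 0, 0.035], [0, 0, 0.02], [0, 0, 0]], turn=[0, 0, 0, 0, 0, 0])

```text
time: 29.58
tool_pos: [0.4697, 0.3884, 0.2069]
tool_rot: [0.001, -0.08, 0.997, 0.0]
contact_force: [0.2, -1.5, -2.1]
gripper_width: 0.447
grasp_force: 54.2
```

play_rows(linear=[[-0.0022, -0.0326, 0], [-0.0022, -0.0326, 0], [-0.0022, -0.0326, 0], [-0.0022, -0.0326, 0], [-0.0022, -0.0326, 0], [-0.0022, -0.0326, 0]], turn=[0, 0, 0, 0, 0, 0])

```text
time: 30.32
tool_pos: [0.4544, 0.1912, 0.2029]
tool_rot: [-0.002, -0.08, 0.997, -0.001]
contact_force: [-0.4, 1.0, -3.3]
gripper_width: 0.452
grasp_force: 54.4
```

play_rows(linear=[[-0.0022, -0.0326, 0], [-0.0022, -0.0326, 0], [-0.0022, -0.0326, 0], [-0.0022, -0.0326, 0], [-0.0022, -0.0326, 0], [-0.0022, -0.0326, 0], [0, 0, 0], [0, 0, 0]], turn=[0, 0, 0, 0, 0, 0, 0, 0])

```text
time: 31.32
tool_pos: [0.4419, -0.0026, 0.204]
tool_rot: [-0.001, -0.08, 0.997, 0.001]
contact_force: [0.8, 0.2, -1.9]
gripper_width: 0.445
grasp_force: 54.2
```

play_rows(linear=[[0, 0, -0.03], [0, 0, -0.03], [0, 0, -0.025], [0, 0, -0.015], [0, 0, -0.01], [0, 0, -0.006], [0, 0, 0], [0, 0, 0]], turn=[0, 0, 0, 0, 0, 0, 0, 0])

```text
time: 32.33
tool_pos: [0.4433, -0.0031, 0.0904]
tool_rot: [0.001, -0.08, 0.997, -0.0]
contact_force: [0.3, -0.7, -1.7]
gripper_width: 0.449
grasp_force: 54.2
```

play_rows(linear=[[0, 0, -0.0015], [0, 0, -0.0015], [0, 0, 0], [0, 0, 0]], turn=[0, 0, 0, 0])

```text
time: 32.83
tool_pos: [0.4427, -0.003, 0.0866]
tool_rot: [0.0, -0.08, 0.997, -0.0]
contact_force: [0.2, 0.2, -2.8]
gripper_width: 0.45
grasp_force: 54.2
```

play_rows(linear=[[0, 0, -0.0015], [0, 0, -0.0015], [0, 0, 0], [0, 0, 0]], turn=[0, 0, 0, 0])

```text
time: 33.33
tool_pos: [0.4427, -0.0029, 0.0836]
tool_rot: [0.0, -0.08, 0.997, 0.0]
contact_force: [-1.0, 0.6, -2.8]
gripper_width: 0.448
grasp_force: 54.2
```

play_rows(linear=[[0, 0, -0.001], [0, 0, -0.001], [0, 0, 0], [0, 0, 0]], turn=[0, 0, 0, 0])

```text
time: 33.83
tool_pos: [0.4438, -0.003, 0.0834]
tool_rot: [0.001, -0.08, 0.997, -0.0]
contact_force: [-2.4, 0.8, 6.3]
gripper_width: 0.445
grasp_force: 57.1
```

Contact; release, rise, and move clear for a last look.

play_rows(linear=[[0, 0, 0], [0, 0, 0], [0, 0, 0], [0, 0, 0.02], [0, 0, 0.04], [0, 0, 0.04], [0, 0, 0.04], [0, 0, 0]], turn=[0, 0, 0, 0, 0, 0, 0, 0], hand=0.061)

```text
time: 34.83
tool_pos: [0.4448, -0.0033, 0.2258]
tool_rot: [0.004, -0.08, 0.997, -0.001]
contact_force: [1.3, 0.4, 0.2]
gripper_width: 0.716
grasp_force: 0.0
```

play_rows(linear=[[0, 0.04, 0], [0, 0.04, 0], [0, 0.04, 0], [0, 0.04, 0], [0, 0.04, 0], [0, 0.04, 0], [0, 0, 0], [0, 0, 0]], turn=[0, 0, 0, 0, 0, 0, 0, 0])

```text
time: 35.83
tool_pos: [0.4422, 0.2366, 0.2203]
tool_rot: [-0.001, -0.08, 0.997, -0.001]
contact_force: [1.0, -0.6, -0.2]
gripper_width: 0.715
grasp_force: 0.0
```

```bash
python3 - <<'E'
from h import *
im=grab_frame("side"); im2=grab_frame("top")
a=cv2.resize(im[140:280,190:320],(464,500),interpolation=cv2.INTER_CUBIC);b=cv2.resize(im2[120:270,230:400],(336,296),interpolation=cv2.INTER_CUBIC)
o=np.zeros((500,800,3),np.uint8);o[:,:464]=a;o[:296,464:]=b;cv2.imwrite("pics/c4.png",o[:,:,::-1])
E
```

```text
(no output)
```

View pics/c4.png

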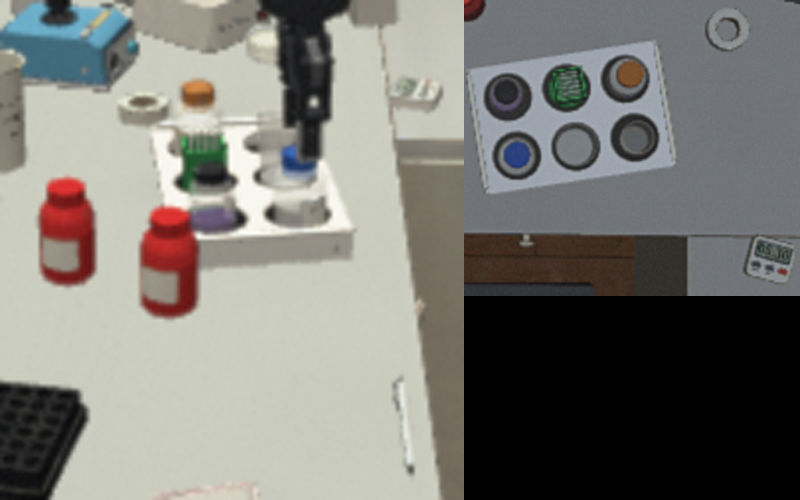

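All four stand upright in their holes (top crop: stain (508,93), orange (630,74), blue (516,155), small beaker (635,136)). The jar and waste beaker are in the middle holes. The timer, tape roll and pen are where they were, and the gripper is clear.

```bash
python3 -c "
from plant import *
print(job_done())"
```

```text
the job is handed in; nothing more can be done
None
```

The rack is set out as asked and the job is handed in at about 36 s of the 112 s allowed: stain bottle far-left, orange-capped far-right, blue-capped near-left, small beaker near-right, all upright in the last pictures, with no verdict returned.

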